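# Tighten a lathe collet nut: finger-tight plus one flat

### The job

Run the loose hex nut on the collet chuck down clockwise (seen from above) by hand (with the gripper's fingers) until it is finger-tight and no further, then put the ring spanner on it and turn it one flat (60 degrees, a sixth of a turn) past finger-tight. Leave the nut tight, lift the spanner off and lay it flat on the bench, keep all forces gentle and leave the other things on the bench where they are.

Things in the scene. Friction and masses are not known exactly. Their poses are not given: they have to be found in the camera images.
- chuck: The collet chuck's stand, bolted to the bench: a grey square foot 110 x 110 x 12 mm with a dark round steel body on it (68 mm across up to z = 36 mm, then 52 mm across up to 50 mm). Origin on the bench under the vertical nut axis. It cannot move.
- nut: Steel collet nut on the chuck's vertical axis. Origin on the axis at its underside, 55 mm above the bench. A round flange 41 mm across, 5 mm high, then a hexagon 30 mm across flats, 24 mm high, top edge bevelled 2 mm. Its x axis points to a corner: corners at 0, 60, 120.. degrees from x, flats face 30, 90, 150... It turns about the vertical and keeps its height; clockwise from above tightens.
- nut_top (a point): Centre of the nut's top face, 84 mm above the bench; axes as the nut's. The nut starts 30 to 75 degrees short of finger-tight; where it seats is not known and must be felt: until there it turns with about 0.06 N m, past it with about 0.7 N m.
- collet_mark (a point): Slot on the steel collet's face amid the nut, 9.5 mm from the axis, 86.5 mm above the bench; x points outwards. A 12 mm dowel stands in the collet, up to 115 mm. Both stand still while the nut runs down and are dragged round with it once it is seated: the angle travelled by this mark is the turn past finger-tight. At finger-tight the nut's x axis is within 12 degrees of this x axis.
- wrench: Ring spanner, steel, 0.3 kg, lying flat. Origin at the eye's centre, on its underside; z up. The eye is a hexagonal hole 32 mm across flats, 14 mm high, 52 mm across outside; its corners lie at 0, 60, 120.. degrees from x. The straight handle runs to -x, 15 mm wide, 12 mm thick (1 to 13 mm above the underside), its end 169 mm from the origin. On the nut it has 8 degrees of play either way.
- wrench_grip (a point): A point on the spanner's handle to hold it by, 65 mm from the eye's centre, 7 mm above the underside; axes as the spanner's.
- bowl: Bystander: turned wooden bowl, 110 mm across, 50 mm high. Origin under its centre.
- offcut: Bystander: dark wooden block 90 x 60 x 40 mm. Origin under its centre.
- collar: Bystander: stepped round steel chuck part, 70 mm across, 45 mm high. Origin under its centre.
- glue: Bystander: white plastic bottle 56 mm across, 150 mm high. Origin under its centre.
There are look-alikes about, which are no part of the job. Of the things like the wrench, leave any that is green or pink; of the rest the larger one is meant.

How it is judged:
By the outcome, as a careful person would: the job done as asked, in the order asked, and still so for the second after the job is handed in, with the robot touching nothing.
It also fails if it takes over 72 s, if anything falls off the work surface, if the arm or the gripper's body presses on something with over 40 N, if the wrist force passes 120 N, or if a joint passes its speed limit or range.

### The arm

A 7-joint arm with a two-finger parallel gripper is mounted at the origin on the work surface. World frame = base frame: x ahead of the robot, y to its left, z up, the work surface at z = 0. Lengths are in mm, angles in degrees, forces in N, time in s.
With the tool pointing down it reaches from about 425 to 875 mm from the base axis. Payload 9.9 kg.
Tool frame: the origin (TCP) lies between the finger pads; the fingertips stand 14 mm ahead of it and the grasp point (between the pads) lies 5 mm behind it; z points along the fingers, y is the direction in which the jaws open and shut (so a half turn about z gives the same grasp; the last joint's range is limited). The gripper opens to 85 mm and grips with 20 to 120 N. Pads are 22 mm wide; open, the fingers measure 114 mm over their backs; the gripper's body (76 mm by 85 mm) begins 54 mm behind the grasp point. The pads swing forward as they close: fully open they stand 13 mm farther back than shut.
Start: joints at [67.105, 32.985, 1.427, 82.34, -0.859, 64.687, -3.237], TCP at [209.644, -641.622, 245.289] pointing down, gripper open.
Joint ranges: [-157.87, 157.87], [-19.46, 123.44], [-87.15, 90], [11.01, 140.99], [-62.26, 242.26], [9.8, 113.94], [-161.44, 161.44]. Speed limits (degrees/s): [127.2, 127.2, 172.46, 172.46, 180, 180, 180].

### API

Orientations are given as [roll, pitch, yaw] about the fixed x, y, z axes, in that order (R = Rz(yaw) Ry(pitch) Rx(roll)).
In Python, from bench import bot gives the robot as it stands. Calls block until the motion is done:
- bot.goto(position, orientation): joint-space move of the TCP to a pose.
- bot.move_l(position, frame=None, v=150, threshold=None): straight line of the TCP; frame=None keeps the orientation; v is the mean speed in mm/s. With threshold (N) it stops when the force on the tool has changed by that much, and returns True; else False.
- bot.goto_joints(angles): joint-space move.
- bot.gripper_to(opening, newtons=None): finger opening in mm; newtons is the grip in N (None keeps the last); returns when the fingers have stopped.
- bot.wait(seconds).
- bot.solve_ik(position, orientation): joint angles nearest the present ones, or None.
- bot.snapshot(name): name is "scene" or "top" or "wrist"; returns the picture (384x512x3 uint8, red, green, blue); there is no depth.
- bot.camera_params(name): a dict with "fx", "fy", "cx", "cy" (pixels), "R" (3x3) and "t" (3): a world point X has camera coordinates R X + t; the wrist camera has in their place "hand_eye" (4x4, takes a point from camera to tool coordinates, whose origin is the TCP and whose axes are the flange's). Camera axes: x right, y down, z forward; pixel columns grow to the right and rows downward; lengths in mm; the calibration is good to about 2 mm. A picture is of the moment at which its call begins: read the wrist's pose just before it. camera_params takes no time and is no camera call.
A pose or a line that the arm cannot do raises bot.MotionError and nothing moves.
- bot.sign_off(): hands the job in, once; it reports no verdict.
Readings, each from a call of its own:
- bot.get_time(): time.
- bot.get_joint_positions(): joint angles.
- bot.get_dq(): joint speeds.
- bot.get_joint_torque(): joint torques, N m.
- bot.get_tool_pos(): TCP position.
- bot.get_eef_rot(): TCP orientation.
- bot.get_contact_force(): force on the tool from outside, world axes, zero at the start.
- bot.get_torque(): the same for the moment, N m.
- bot.get_gripper_width(): finger opening in mm.
Only numpy, scipy, OpenCV 4.12 (cv2) and the standard library are available. Lean on these libraries where they do the work, as an engineer would, in place of code of your own. Each camera call takes 0.05 s, during which the arm holds its last target.

## Working session

There is one attempt and no reset: what is moved stays moved. The work goes in short steps, each a Python script; the robot and the scene stay as the last script left them, time stands still between calls to the robot, and variables do not carry over. Pictures are saved under pics/ and viewed, and the job is handed in when it is done.

```bash
ls; mkdir -p pics
python3 - <<'E'
from bench import bot
import cv2
for n in ("scene","top","wrist"):
    im=bot.snapshot(n); cv2.imwrite(f"pics/{n}0.png",im[:,:,::-1])
    p=bot.camera_params(n); print(n,{k:(v if not hasattr(v,'shape') else v.round(3).tolist()) for k,v in p.items()})
print(bot.get_time(),bot.get_tool_pos(),bot.get_eef_rot(),bot.get_joint_positions())
E
```

```text
pics
scene {'fx': 367.7718981821477, 'fy': 367.7718981821477, 'cx': 255.52909612595695, 'cy': 195.90430907439276, 'R': [[0.082, 0.996, -0.016], [0.801, -0.076, -0.594], [-0.593, 0.036, -0.804]], 't': [-47.697, -428.557, 1438.792]}
top {'fx': 463.38957506208396, 'fy': 463.38957506208396, 'cx': 253.00810337764298, 'cy': 192.27565157598008, 'R': [[-0.02, -1.0, -0.0], [-0.992, 0.02, -0.121], [0.121, -0.002, -0.993]], 't': [15.402, 573.472, 1440.763]}
wrist {'fx': 344.03389766230737, 'fy': 344.03389766230737, 'cx': 252.05591323906475, 'cy': 193.76674337314245, 'hand_eye': [[-0.0, -0.953, -0.302, 77.398], [1.0, -0.0, 0.0, 0.432], [-0.0, -0.302, 0.953, -128.312], [0.0, 0.0, 0.0, 1.0]]}
0.15 [ 209.50084399 -641.31661223  244.62395976] [-1.79924436e+02  5.22619906e-03  1.80911527e+01] [67.10660434 33.02349192  1.42611817 82.37463294 -0.85918147 64.68822527
 -3.23806112]
```

View pics/scene0.png

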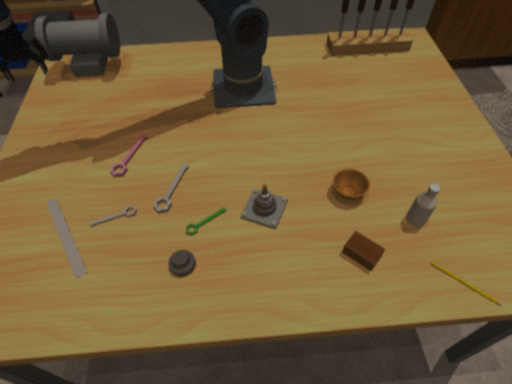

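View pics/top0.png

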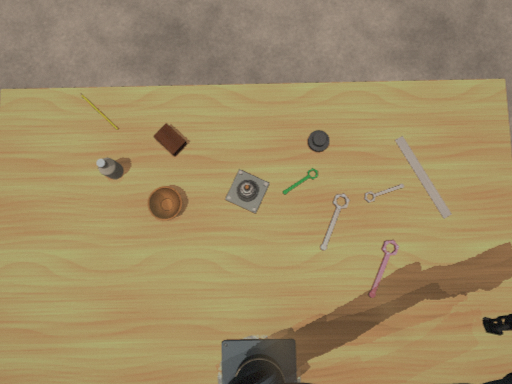

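View pics/wrist0.png

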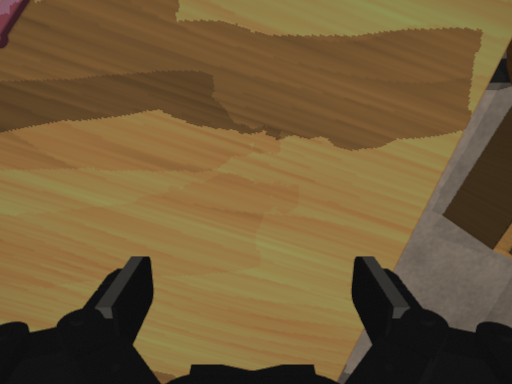

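The top view has the chuck at (247,190), with the large grey spanner's eye at (341,201) and its handle end at (324,248). The small grey spanner near (370,197) and the green and pink ones are look-alikes. I'll turn these into positions with rays.

```bash
cat > h.py <<'E'
from bench import bot
import numpy as np, cv2
from scipy.spatial.transform import Rotation as Ro
def ray(name,px,z,pose=None,p=None):
    p=p or bot.camera_params(name)
    d=np.array([(px[0]-p['cx'])/p['fx'],(px[1]-p['cy'])/p['fy'],1.])
    if name=='wrist':
        T,R=camT(p,pose); o=T; d=R@d
    else:
        R=np.array(p['R']); o=-R.T@np.array(p['t']); d=R.T@d
    return o+d*(z-o[2])/d[2]
def camT(p,pose):
    H=np.array(p['hand_eye']); Rt=Ro.from_euler('xyz',pose[1],degrees=True).as_matrix()
    return Rt@H[:3,3]+pose[0], Rt@H[:3,:3]
def proj(name,X,pose=None,p=None):
    p=p or bot.camera_params(name); X=np.array(X,float)
    if name=='wrist':
        T,R=camT(p,pose); c=R.T@(X-T)
    else: c=np.array(p['R'])@X+np.array(p['t'])
    return np.array([p['cx']+p['fx']*c[0]/c[2],p['cy']+p['fy']*c[1]/c[2]])
def wsnap(fn):
    pose=(np.array(bot.get_tool_pos()),np.array(bot.get_eef_rot()))
    im=bot.snapshot('wrist'); cv2.imwrite(fn,im[:,:,::-1]); np.savez(fn[:-4],pos=pose[0],rot=pose[1]); return im,pose
E
python3 - <<'E'
from h import *
im=cv2.imread('pics/top0.png')
cv2.imwrite('pics/topz.png',cv2.resize(im[150:270,210:370],None,fx=5,fy=5,interpolation=cv2.INTER_CUBIC))
hsv=cv2.cvtColor(im,cv2.COLOR_BGR2HSV)
m=((hsv[:,:,1]<60)&(hsv[:,:,2]>60)).astype(np.uint8)
m[:130]=0;m[280:]=0
n,l,s,c=cv2.connectedComponentsWithStats(m)
for i in range(1,n):
    if s[i,4]>40: print(s[i],c[i].round(1),ray('top',c[i],8).round(1))
for px,z in [((247,189),84),((247,191),12),((341,201),14),((324,248),10)]: print(px,ray('top',px,z).round(1))
E
```

```text
[308 131  21  20 312] [318.4 140.1] [ 745.4 -214.8    8. ]
[395 136  56  82 794] [422.9 177. ] [ 615.9 -550.4    8. ]
[ 96 158  27  20 371] [109.2 167.4] [668.3 471.5   8. ]
[ 226  170   43   43 1072] [246.9 190.9] [581.8  23.5   8. ]
[365 184  39  18 143] [382.4 191.9] [ 569.6 -415.9    8. ]
[320 194  29  56 312] [333.4 220.1] [ 481.3 -253.3    8. ]
(247, 189) [578.2  22.2  84. ]
(247, 191) [581.   23.1  12. ]
(341, 201) [ 542.2 -279.2   14. ]
(324, 248) [ 393.  -219.2   10. ]
```

View pics/topz.png

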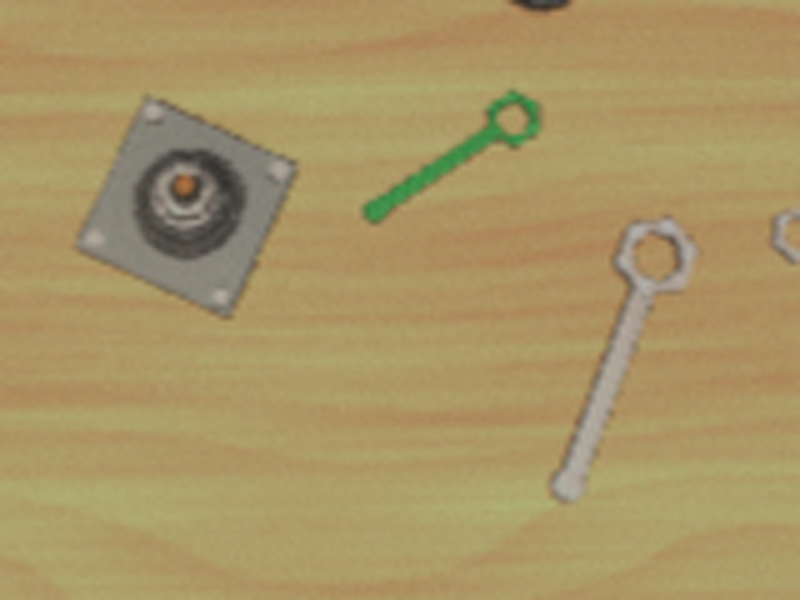

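Run:
```python
from h import *
for y in range(-180,181,30):
    q=bot.solve_ik([578,22,77],[180,0,y]); q2=bot.solve_ik([578,22,200],[180,0,y])
    print(y,None if q is None else np.round(q,0), None if q2 is None else np.round(q2,0))
```

```text
-180 [ 19.  41. -42. 107.  37.  46.  48.] [ 22.  33. -45. 100.  27.  59.  57.]
-150 [ 29.  49. -62. 107.  52.  58.  65.] [ 35.  44. -74.  99.  45.  72.  70.]
-120 [ 34.  56. -74. 106.  59.  68.  88.] [ 35.  44. -74.  99.  45.  72. 100.]
-90 [ 34.  56. -74. 106.  59.  68. 118.] [ -45.   51.   78.  102.  -52.   73. -133.]
-60 [ -16.   37.   15.  108.  -15.   36. -142.] [ -12.   28.    8.  101.   -5.   52. -152.]
-30 [ -11.   36.    6.  108.   -6.   36. -121.] [  -5.   27.   -3.  101.    2.   52. -129.]
0 [ -6.  36.  -1. 108.   1.  36. -97.] [  -1.   27.   -9.  101.    5.   52. -102.]
30 [ -2.  36.  -7. 108.   7.  37. -74.] [  3.  28. -15. 101.   9.  53. -75.]
60 [  2.  37. -14. 107.  14.  38. -50.] [  7.  28. -21. 100.  12.  54. -49.]
90 [  7.  37. -21. 107.  20.  39. -26.] [ 11.  29. -27. 100.  15.  55. -22.]
120 [ 11.  38. -28. 107.  26.  41.  -2.] [ 15.  30. -33. 100.  19.  56.   4.]
150 [ 15.  40. -35. 107.  32.  43.  23.] [ 19.  31. -39. 100.  23.  57.  31.]
180 [ 19.  41. -42. 107.  37.  46.  48.] [ 22.  33. -45. 100.  27.  59.  57.]
```

Run:
```python
from h import *
t=bot.get_time()
bot.goto([579,22,175],[180,0,120])
print(bot.get_time()-t)
im,pose=wsnap('pics/w1.png'); print(pose,bot.get_contact_force(),bot.get_torque(), bot.get_joint_positions().round(1))
c=proj('wrist',[579,22,84],pose); print(c)
x,y=c.astype(int); s=im[max(0,y-75):y+75,max(0,x-100):x+100,::-1]
cv2.imwrite('pics/w1z.png',cv2.resize(s,None,fx=4,fy=4,interpolation=cv2.INTER_CUBIC)); print(max(0,x-100),max(0,y-75))
```

```text
2.6917
(array([579.16518507,  20.74037071, 174.96869983]), array([-1.79985139e+02,  2.61267382e-02,  1.19877197e+02])) [ 0.44188944 -0.28730896 -0.12549491] [0.05857139 0.00199868 0.02358376] [ 14.2  31.5 -32.2 101.7  20.5  52.8   3.1]
[252.67224536 202.30827186]
152 127
```

View pics/w1z.png

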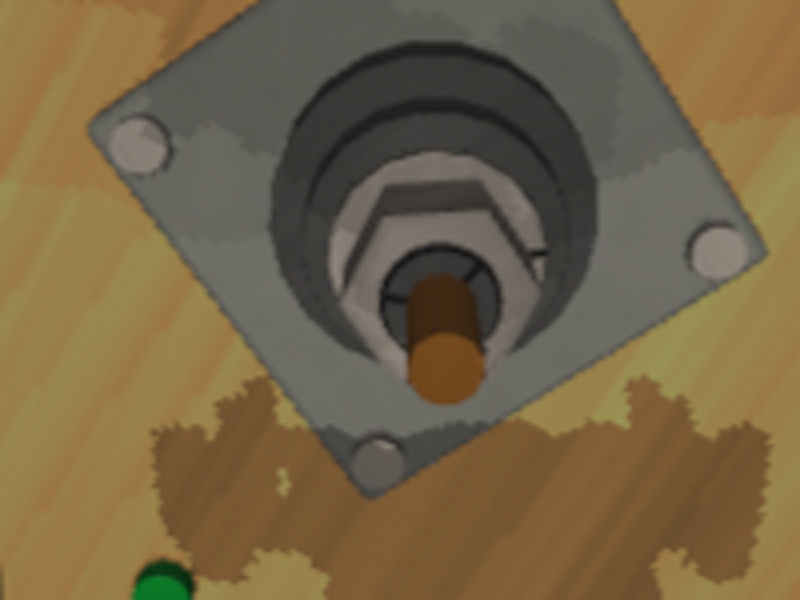

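View pics/w1.png

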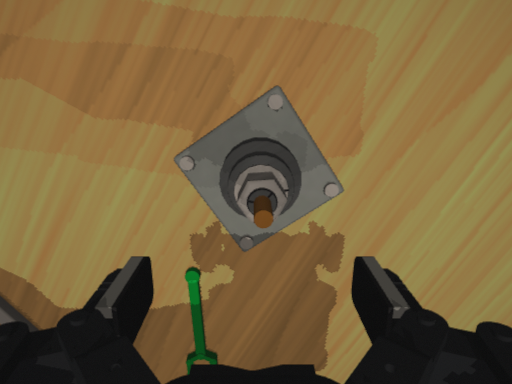

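The collet circle centre is near pixel (262,201) and the hex corners are near (237.5,201), (248,180), (274,178) and (287,199.5). I'll cast them onto the top plane.

```bash
cat >> h.py <<'E'
def ldpose(fn):
    d=np.load(fn[:-4]+'.npz'); return d['pos'],d['rot']
def Z(px,off): return (off[0]+px[0]/4.,off[1]+px[1]/4.)
E
python3 - <<'E'
from h import *
pose=ldpose('pics/w1.png'); off=(152,127)
c=ray('wrist',Z((441,298),off),86); print('c',c)
P=[(342,297),(385,212),(490,205),(540,290)]
W=[ray('wrist',Z(q,off),83) for q in P]
for w in W: print(w.round(1), np.hypot(*(w-c)[:2]).round(1), np.degrees(np.arctan2(*(w-c)[1::-1])).round(1))
print('edges',[np.degrees(np.arctan2(*(W[i+1]-W[i])[1::-1])).round(1) for i in range(3)])
for q in [(395,298),(478,268)]:
    w=ray('wrist',Z(q,off),86.5)-c; print('slot',np.hypot(*w[:2]),np.degrees(np.arctan2(w[1],w[0])))
w=ray('wrist',Z((540,253),off),60)-c;print('flange mark',np.hypot(*w[:2]),np.degrees(np.arctan2(w[1],w[0])))
B=[ray('wrist',Z(q,off),12)for q in[(140,143),(718,250),(378,462)]]; print('bolts',B,(B[1]+0)) ; print((B[1]+B[2])/2,(B[0]+B[1])/2)
E
```

```text
Traceback (most recent call last):
  File "h.py", line 8, in ray
    T,R=camT(p,pose); o=T; d=R@d
        ~~~~^^^^^^^^
  File "h.py", line 13, in camT
    H=np.array(p['hand_eye']); Rt=Ro.from_euler('xyz',pose[1],degrees=True).as_matrix()
                                                      ~~~~^^^
TypeError: 'NoneType' object is not subscriptable
```

Run:
```python
from h import *
pose=ldpose('pics/w1.png'); off=(152,127)
r=lambda q,z: ray('wrist',Z(q,off),z,pose)
c=r((441,298),86); print('c',c)
P=[(342,297),(385,212),(490,205),(540,290)]
W=[r(q,83) for q in P]
for w in W: print(w.round(1), np.hypot(*(w-c)[:2]).round(1), np.degrees(np.arctan2(*(w-c)[1::-1])).round(1))
print('edges',[np.degrees(np.arctan2(*(W[i+1]-W[i])[1::-1])).round(1) for i in range(3)])
for q in [(395,298),(478,268)]:
    w=r(q,86.5)-c; print('slot',np.hypot(*w[:2]),np.degrees(np.arctan2(w[1],w[0])))
w=r((540,253),60)-c;print('flange mark',np.hypot(*w[:2]),np.degrees(np.arctan2(w[1],w[0])))
B=[r(q,12)for q in[(140,143),(718,250),(378,462)]]; print('bolts',B); print((B[1]+B[2])/2,(B[0]+B[1])/2)
```

```text
c [583.91087442  26.27477681  86.        ]
[569.9  17.2  83. ] 16.7 -147.2
[568.8  33.8  83. ] 16.9 153.5
[583.3  43.5  83. ] 17.2 92.0
[598.3  35.   83. ] 16.8 31.2
edges [np.float64(93.7), np.float64(33.8), np.float64(-29.7)]
slot 7.674485146706634 -151.40978129106153
slot 8.119999631765133 71.66923716393943
flange mark 19.039591002970745 29.512719903595283
bolts [array([524.31900862,   3.5846009 ,  12.        ]), array([646.01283213,  45.63531866,  12.        ]), array([606.23817619, -36.62543656,  12.        ])]
[626.12550416   4.50494105  12.        ] [585.16592037  24.60995978  12.        ]
```

Run:
```python
from h import *
bot.goto([583,24.5,145],[180,0,152]); bot.wait(0.25)
t=bot.get_time()
im,pose=wsnap('pics/w2.png'); print(t,pose,bot.get_contact_force(),bot.get_torque(), bot.get_joint_positions().round(1))
c=proj('wrist',[583,24.5,84],pose); print(c)
x,y=c.astype(int); s=im[max(0,y-75):y+75,max(0,x-100):x+100,::-1]
cv2.imwrite('pics/w2z.png',cv2.resize(s,None,fx=4,fy=4,interpolation=cv2.INTER_CUBIC)); print(max(0,x-100),max(0,y-75))
```

```text
3.6333 (array([583.23572851,  24.56658724, 145.62897746]), array([1.79988674e+02, 5.81826411e-02, 1.51894689e+02])) [ 0.10484135 -0.10788289 -0.55357623] [ 0.05864285 -0.05566368  0.01694098] [ 18.   35.4 -39.6 102.7  28.   52.   27.8]
[252.10168614 220.02711706]
152 145
```

View pics/w2z.png

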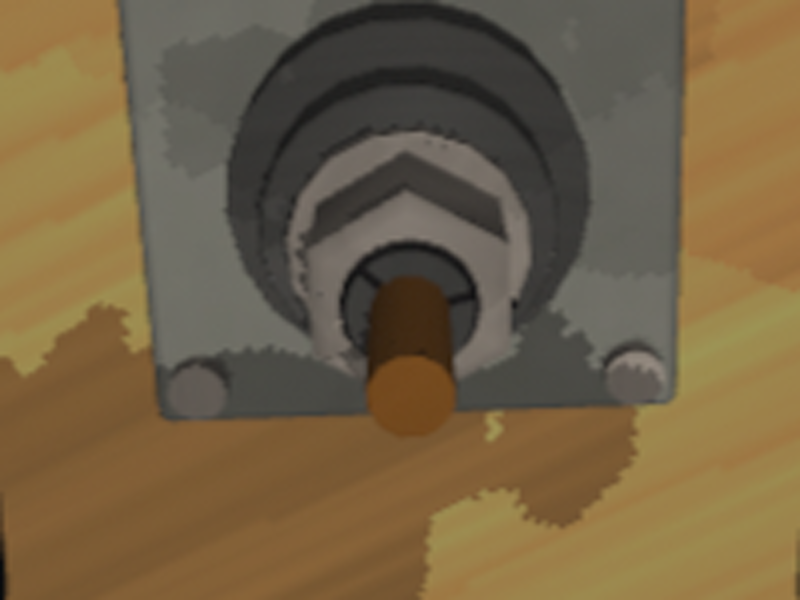

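This view has the hex flats left and right, so the jaws will line up. The collet centre is at about zoom (410,306), with slots at (370,272) and (462,297).

Run:
```python
from h import *
pose=ldpose('pics/w2.png'); off=(152,145)
r=lambda q,z: ray('wrist',Z(q,off),z,pose)
c=r((410,306),86); print('c',c)
for n,q,z in [('slot',(370,272),86.5),('slot',(462,297),86.5),('cornerUL',(310,245),82),('top',(406,190),82),('UR',(507,240),82),('flm',(515,305),60),('dowel',(412,397),115)]:
    w=r(q,z)-c; print(n,(w+c).round(1),np.hypot(*w[:2]).round(1),np.degrees(np.arctan2(w[1],w[0])).round(1))
W=[r(q,82) for q in[(310,245),(406,190),(507,240)]]
print('edges',[np.degrees(np.arctan2(*(W[i+1]-W[i])[1::-1])).round(1) for i in range(2)])
```

```text
c [583.77250809  25.68579873  86.        ]
slot [576.1  23.1  86.5] 8.0 -161.6
slot [585.9  33.2  86.5] 7.8 73.9
cornerUL [569.7  16.5  82. ] 16.9 -146.8
top [568.8  33.   82. ] 16.6 153.9
UR [582.7  42.5  82. ] 16.9 93.6
flm [601.4  36.4  60. ] 20.6 31.4
dowel [584.3  25.5 115. ] 0.6 -23.0
edges [np.float64(92.9), np.float64(34.5)]
```

Run:
```python
from h import *
bot.goto([583.6,25.5,140],[180,0,153])
bot.gripper_to(50,20)
s=bot.move_l([583.6,25.5,78],v=80,threshold=8)
print(s,bot.get_time(),bot.get_tool_pos(),bot.get_contact_force().round(2),bot.get_torque().round(3))
bot.gripper_to(25,25)
print(bot.get_time(),bot.get_gripper_width(),bot.get_tool_pos(),bot.get_eef_rot(),bot.get_contact_force().round(2),bot.get_torque().round(3),bot.get_joint_positions())
```

```text
False 5.3 [583.87471289  25.67992274  78.32640775] [-0.68  0.26 -0.02] [-0.069 -0.033 -0.013]
5.6 29.271065244494203 [583.95785304  25.54509348  78.61692632] [1.79974287e+02 5.61210510e-02 1.52998123e+02] [-0.43  0.24  4.42] [-0.024  0.083 -0.022] [ 15.7716475   40.17290975 -36.51324047 106.04098736  33.05628135
  44.76480106  24.49812046]
```

```bash
cat > rot.py <<'E'
from h import *
def rot(q,total,step,lim,m0):
    """turn J7 by steps; negative = clockwise from above"""
    q0=q.copy(); a=0; log=[]
    while abs(a)<abs(total):
        a+=step; q0=q.copy(); q0[6]+=a; bot.goto_joints(q0)
        m=bot.get_torque()[2]; log.append((round(a,1),round(float(m-m0),3)))
        if abs(m-m0)>lim: break
    return a,log
E
python3 - <<'E'
from rot import *
q=np.array(bot.get_joint_positions()); m0=-0.02
a,log=rot(q,-8,-2,0.25,m0)
print(log,bot.get_time(),bot.get_gripper_width(),bot.get_eef_rot()[2],bot.get_contact_force().round(2),bot.get_torque().round(3))
E
```

```text
[(-2, -0.011), (-4, -0.051), (-6, -0.025), (-8, -0.006)] 6.6 29.33122975944192 145.0732617180674 [-0.23  0.41  2.63] [-0.007  0.168 -0.026]
```

Run:
```python
from rot import *
q=np.array(bot.get_joint_positions()); m0=-0.02
a,log=rot(q,-18,-3,0.22,m0)
print(log,bot.get_time(),bot.get_gripper_width(),bot.get_eef_rot()[2],bot.get_contact_force().round(2),bot.get_torque().round(3))
im,pose=wsnap('pics/w3.png')
c=proj('wrist',[583.8,25.6,84],pose)
x,y=c.astype(int); s=im[max(0,y-75):y+75,max(0,x-100):x+100,::-1]
cv2.imwrite('pics/w3z.png',cv2.resize(s,None,fx=4,fy=4,interpolation=cv2.INTER_CUBIC)); print(max(0,x-100),max(0,y-75))
```

```text
[(-3, -0.014), (-6, -0.038), (-9, 0.01), (-12, -0.038), (-15, -0.064), (-18, -0.056)] 8.1 29.255782572495022 127.22736564935842 [-1.13 -0.96  2.58] [-0.091  0.139 -0.076]
151 206
```

View pics/w3z.png

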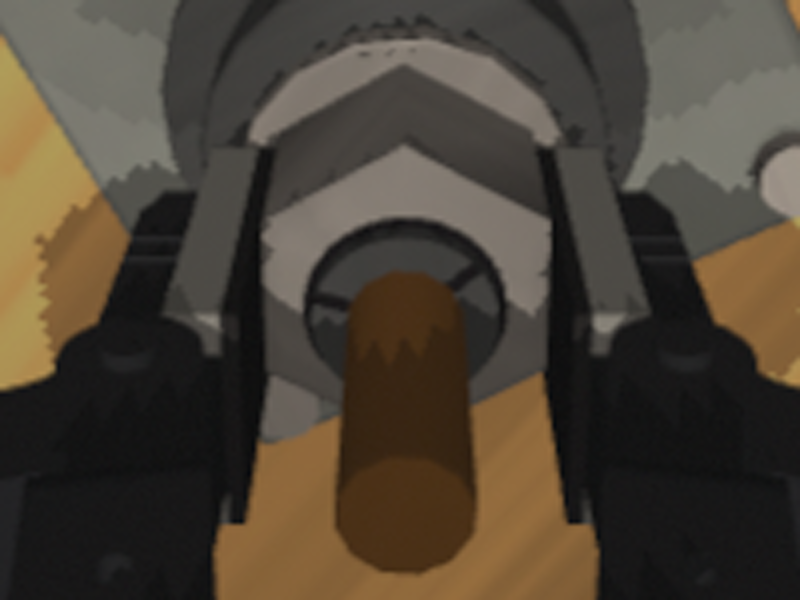

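The nut follows the jaws and the collet slots stay still, so it hasn't seated yet after about 26°. I'll go on in finer steps.

Run:
```python
from rot import *
q=np.array(bot.get_joint_positions()); m0=-0.02
a,log=rot(q,-36,-1.5,0.18,m0)
print(log,bot.get_time(),bot.get_gripper_width(),bot.get_eef_rot()[2],bot.get_contact_force().round(2),bot.get_torque().round(3))
```

```text
[(-1.5, 0.006), (-3.0, -0.027), (-4.5, -0.027), (-6.0, -0.061), (-7.5, -0.064), (-9.0, -0.054), (-10.5, -0.037), (-12.0, -0.017), (-13.5, -0.016), (-15.0, -0.013), (-16.5, -0.028), (-18.0, -0.056), (-19.5, -0.069), (-21.0, -0.051), (-22.5, -0.005), (-24.0, -0.003), (-25.5, -0.035), (-27.0, -0.036), (-28.5, -0.075), (-30.0, -0.021), (-31.5, -0.024), (-33.0, -0.072), (-34.5, -0.048), (-36.0, -0.057)] 14.15 29.348217668433595 91.28033459995639 [-0.75 -0.37  2.51] [-0.063  0.141 -0.077]
```

Run:
```python
from rot import *
q=np.array(bot.get_joint_positions()); m0=-0.02
a,log=rot(q,-15,-1,0.18,m0)
print(log,bot.get_time(),bot.get_gripper_width(),bot.get_eef_rot()[2],bot.get_contact_force().round(2),bot.get_torque().round(3))
im,pose=wsnap('pics/w4.png')
c=proj('wrist',[583.8,25.6,84],pose)
x,y=c.astype(int); s=im[max(0,y-75):y+75,max(0,x-100):x+100,::-1]
cv2.imwrite('pics/w4z.png',cv2.resize(s,None,fx=4,fy=4,interpolation=cv2.INTER_CUBIC)); print(max(0,x-100),max(0,y-75))
```

```text
[(-1, -0.002), (-2, -0.099), (-3, -0.023), (-4, -0.045), (-5, -0.038), (-6, -0.091), (-7, -0.07), (-8, -0.074), (-9, 0.35)] 16.4 29.625512953560257 82.31976690616726 [-1.09 -0.95  2.5 ] [-0.134  0.185  0.33 ]
150 207
```

View pics/w4z.png

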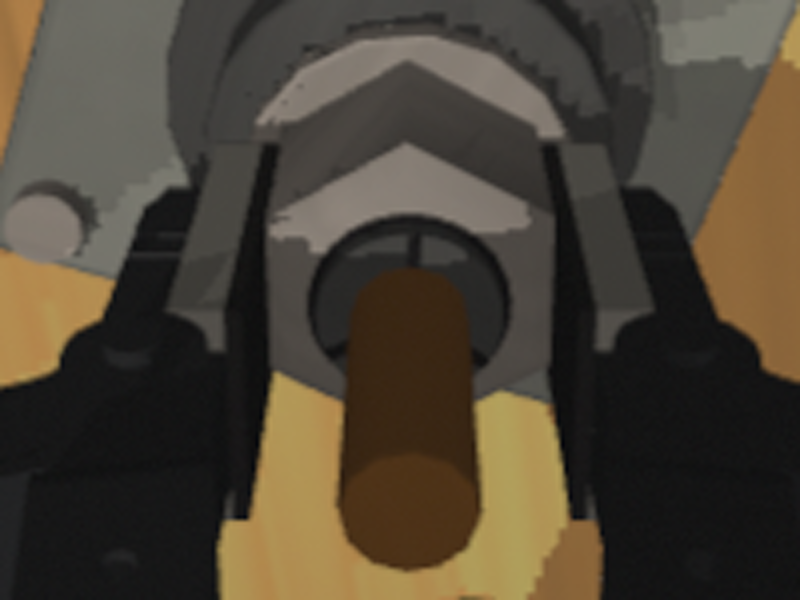

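Run:
```python
from h import *
print(bot.get_torque()[2],bot.get_eef_rot()[2])
pose=ldpose('pics/w4.png'); off=(150,207)
r=lambda q,z: ray('wrist',Z(q,off),z,pose)
c=r((410,313),86); print('c',c)
for n,q,z in [('slot',(413,250),86.5),('slot',(335,352),86.5),('slot',(482,356),86.5)]:
    w=r(q,z)-c; print(n,np.hypot(*w[:2]).round(1),np.degrees(np.arctan2(w[1],w[0])).round(1))
pose=ldpose('pics/w3.png'); off=(151,206)
c=r((406,314),86); print('c',c)
for n,q,z in [('slot',(470,276),86.5),('slot',(328,302),86.5)]:
    w=r(q,z)-c; print(n,np.hypot(*w[:2]).round(1),np.degrees(np.arctan2(w[1],w[0])).round(1))
```

```text
0.31606713531254693 82.31951332782876
c [584.47658142  25.42291792  86.        ]
slot 7.5 80.1
slot 8.7 -158.8
slot 8.7 -40.4
c [584.20787536  26.09750098  86.        ]
slot 7.9 73.3
slot 8.0 -155.1
```

The seat was felt at about 71° of travel. The moment jumped from about 0.07 to 0.33 N m, below the 0.7 needed to turn further. The nut corners are now at 22.3° + 60°k. Next I'll release the nut and look at the spanner.

Run:
```python
from h import *
bot.gripper_to(50,20)
p=bot.get_tool_pos(); bot.move_l([p[0],p[1],145],v=150)
bot.goto([478,-255,175],[180,0,158]); bot.wait(0.2)
im,pose=wsnap('pics/w5.png'); print(bot.get_time(),pose)
```

```text
19.075 (array([ 478.40015624, -254.24227682,  174.9700473 ]), array([1.79992308e+02, 9.64495247e-04, 1.58058490e+02]))
```

View pics/w5.png

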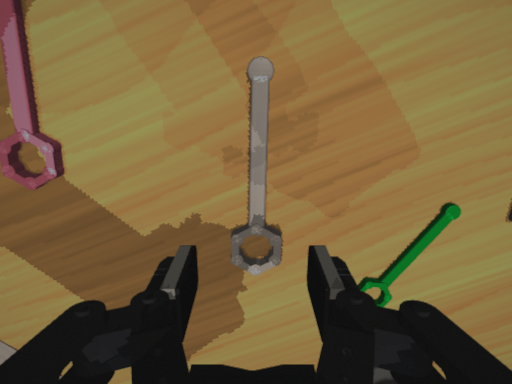

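Run:
```python
from h import *
im=cv2.imread('pics/w5.png'); pose=ldpose('pics/w5.png')
cv2.imwrite('pics/w5z.png',cv2.resize(im[40:290,205:310],None,fx=4,fy=4,interpolation=cv2.INTER_CUBIC)[400:1000])
hsv=cv2.cvtColor(im,cv2.COLOR_BGR2HSV)
m=((hsv[:,:,1]<75)).astype(np.uint8); m[:,:215]=0;m[:,300:]=0; m[:50]=0;m[285:]=0
n,l,s,c=cv2.connectedComponentsWithStats(m); i=1+np.argmax(s[1:,4]); print(s[i])
rows=[]
for y in (100,120,140,160,180,200):
    xs=np.where(l[y]==i)[0]; rows.append(((xs.min()+xs.max())/2,y)); print(y,xs.min(),xs.max(),ray('wrist',rows[-1],13,pose).round(1))
P=np.array([ray('wrist',q,13,pose) for q in rows]); d=np.polyfit(P[:,0],P[:,1],1); print('yaw',np.degrees(np.arctan(d[0])),d)
ys,xs=np.where(l==i); yy=ys.max(); print('eye rows max',yy)
e=(ys>222); print('eye px x',xs[e].min(),xs[e].max(),ys[e].min(),ys[e].max())
```

```text
[ 231   56   51  219 4473]
100 251 268 [ 420.4 -224.6   13. ]
120 251 267 [ 435.1 -230.8   13. ]
140 250 266 [ 450.2 -237.7   13. ]
160 250 266 [ 466.1 -244.1   13. ]
180 250 265 [ 482.5 -251.    13. ]
200 249 264 [ 499.3 -258.7   13. ]
yaw -23.228049899305706 [ -0.42918016 -44.18204616]
eye rows max 274
eye px x 231 281 223 274
```

View pics/w5z.png

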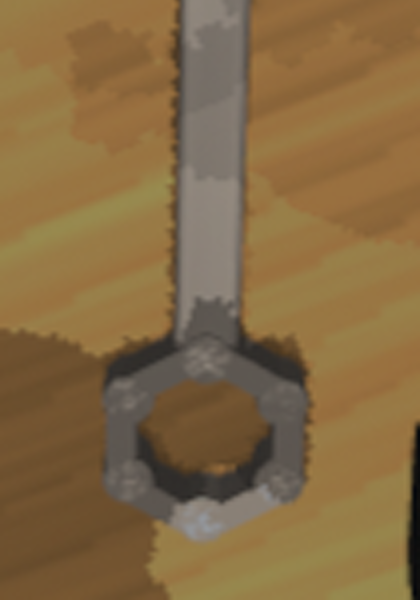

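Run:
```python
from h import *
pose=ldpose('pics/w5.png')
e=ray('wrist',(256,249.5),14,pose); print('eye',e)
h=ray('wrist',(260,58),12,pose); print('end approx',h, np.hypot(*(h-e)[:2]), np.degrees(np.arctan2(*(e-h)[1::-1])))
a=np.radians(-23.0); print('grip',e[:2]-65*np.array([np.cos(a),np.sin(a)]))
for dy in (202,194,142,132):
    W=np.radians(dy); p=np.array([584,25.5])+65*np.array([np.cos(W),np.sin(W)]); print(dy,p,bot.solve_ik([p[0],p[1],78],[180,0,dy]).round(0))
```

```text
eye [ 543.95790769 -276.96270626   14.        ]
end approx [ 390.78350428 -212.43171308   12.        ] 166.21265577763742 -22.845252635292447
grip [ 484.12509222 -251.56518291]
202 [523.73304945   1.15057143] [ 34.  47. -65. 115.  53.  56.  53.]
194 [520.93077779   9.77507679] [ 32.  46. -63. 115.  52.  54.  45.]
142 [532.77930102  65.5179959 ] [ 20.  41. -50. 113.  44.  47.  -4.]
132 [540.50651059  73.80441366] [ 17.  41. -48. 112.  42.  46. -12.]
```

Run:
```python
from h import *
x,y=484.1,-251.6
bot.goto([x,y,90],[180,0,157]); 
s=bot.move_l([x,y,16],v=100,threshold=8); print(s,bot.get_tool_pos())
bot.gripper_to(5,80); print(bot.get_gripper_width(),bot.get_tool_pos(),bot.get_contact_force().round(1))
bot.move_l([x,y,60],v=80); bot.wait(0.1)
print(bot.get_time(),bot.get_gripper_width(),bot.get_tool_pos(),bot.get_eef_rot(),bot.get_contact_force().round(1),bot.get_torque().round(2))
im,pose=wsnap('pics/w6.png')
```

```text
False [ 484.52195349 -251.6051442    16.54582372]
12.578484201760636 [ 484.3327784  -251.68263223   16.75264467] [-2.  -0.1  6.2]
21.625 12.105174579646349 [ 483.73577852 -251.63991169   59.56788862] [-1.79993036e+02 -4.27411943e-02  1.56995646e+02] [-1.   0.6 -1.8] [ 0.04 -0.06  0.01]
```

View pics/w6.png

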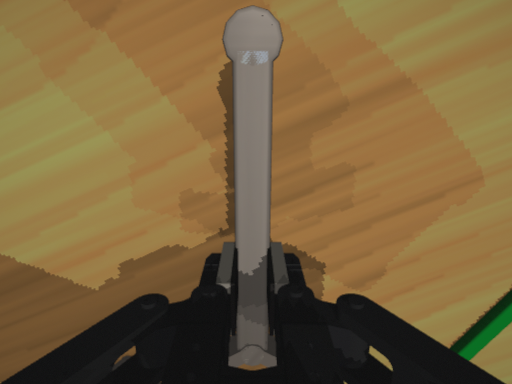

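Run:
```python
from h import *
p0=ldpose('pics/w5.png'); p1=ldpose('pics/w6.png')
im=cv2.imread('pics/w6.png')
h=ray('wrist',(260,56.5),13,p0); e=ray('wrist',(256,249.5),14,p0); print('before: end-eye',np.hypot(*(h-e)[:2]))
R=Ro.from_euler('xyz',p1[1],degrees=True).as_matrix()
for z in (53,55,57):
    w=ray('wrist',(253,7),z,p1); v=ray('wrist',(254,240),z,p1)
    print('end in tool',(R.T@(w-p1[0])).round(1),'handle pt',(R.T@(v-p1[0])).round(1))
R0=Ro.from_euler('xyz',p0[1],degrees=True).as_matrix()
```

```text
before: end-eye 167.24255030830733
end in tool [1.029e+02 1.000e-01 6.600e+00] handle pt [13.2  0.6  6.6]
end in tool [1.025e+02 1.000e-01 4.600e+00] handle pt [14.2  0.6  4.6]
end in tool [1.021e+02 1.000e-01 2.600e+00] handle pt [15.1  0.6  2.6]
```

```bash
cat >> h.py <<'E'
C=np.array([584.0,25.5]); L=65.3
def gp(y,c=None,l=L):
    a=np.radians(y); c=C if c is None else c
    return [c[0]+l*np.cos(a),c[1]+l*np.sin(a)]
E
python3 - <<'E'
from h import *
x,y,_=bot.get_tool_pos(); bot.move_l([x,y,142],v=200)
g=gp(202.3); bot.goto([*g,142],[180,0,202.3]); bot.wait(0.1)
print(g,bot.get_time(),bot.get_tool_pos(),bot.get_eef_rot())
cv2.imwrite('pics/t7.png',cv2.resize(bot.snapshot('top')[150:230,190:300,::-1],None,fx=6,fy=6,interpolation=cv2.INTER_CUBIC))
s=bot.move_l([*g,104],v=80,threshold=8); print(s,bot.get_tool_pos(),bot.get_contact_force().round(1))
if not s:
    f0=bot.get_contact_force(); s=bot.move_l([*g,79.5],v=40,threshold=8)
    print(s,bot.get_tool_pos(),f0.round(1),bot.get_contact_force().round(1),bot.get_torque().round(2))
print(bot.get_time())
im,pose=wsnap('pics/w7.png')
E
```

```text
[np.float64(523.5838053894084), np.float64(0.721512782755962)] 23.3333 [523.56430868  -1.50993685 141.48136173] [-1.79958010e+02 -7.11751281e-02 -1.57939328e+02]
False [523.51923904   1.01961391 103.83977388] [ 0.2 -0.5 -2.1]
False [523.65247391   0.88273     79.55647597] [ 0.2 -0.5 -2.1] [-0.4  0.3 -2.1] [ 0.06  0.02 -0.03]
24.775
```

View pics/w7.png

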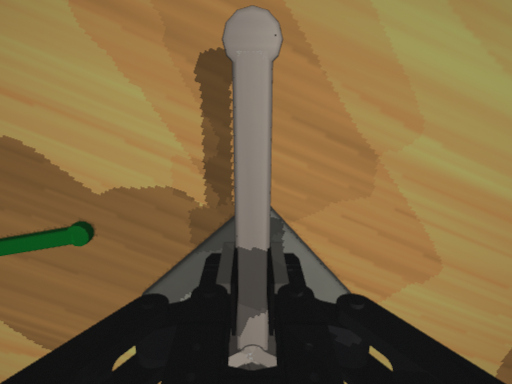

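View pics/t7.png

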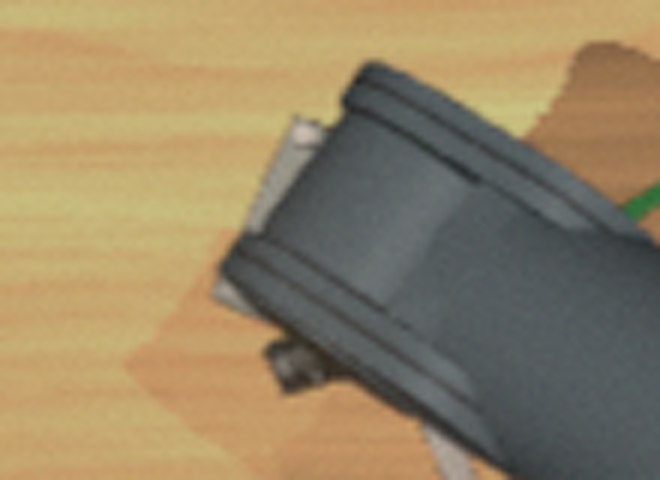

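Run:
```python
from h import *
cv2.imwrite('pics/s8.png',cv2.resize(bot.snapshot('scene')[160:240,200:320,::-1],None,fx=6,fy=6,interpolation=cv2.INTER_CUBIC))
t=bot.get_time()
for d in (2,4,6,8,9,10):
    y=202.3-d; bot.goto([*gp(y),79.5],[180,0,y])
    f=bot.get_contact_force(); u=np.array([-np.sin(np.radians(y)),np.cos(np.radians(y))]); r=np.array([np.cos(np.radians(y)),np.sin(np.radians(y))])
    print(d,'ft %.1f fr %.1f fz %.1f'%(f[:2]@u,f[:2]@r,f[2]),bot.get_torque().round(2),(bot.get_eef_rot()[2]%360).round(2))
print(bot.get_time()-t)
```

```text
2 ft -0.3 fr 0.5 fz -2.6 [ 0.02 -0.06  0.02] 200.35
4 ft -0.2 fr 0.2 fz -2.7 [ 0.03 -0.02  0.01] 198.38
6 ft 0.0 fr 0.3 fz -2.1 [ 0.16 -0.04  0.02] 196.39
8 ft 0.5 fr -0.7 fz -3.3 [ 0.06 -0.09  0.11] 194.39
9 ft 1.8 fr -0.2 fz -3.2 [-0.33 -0.26  0.18] 193.33
10 ft 2.6 fr -0.7 fz -3.0 [-0.66 -0.46  0.26] 192.3
1.5
```

View pics/s8.png

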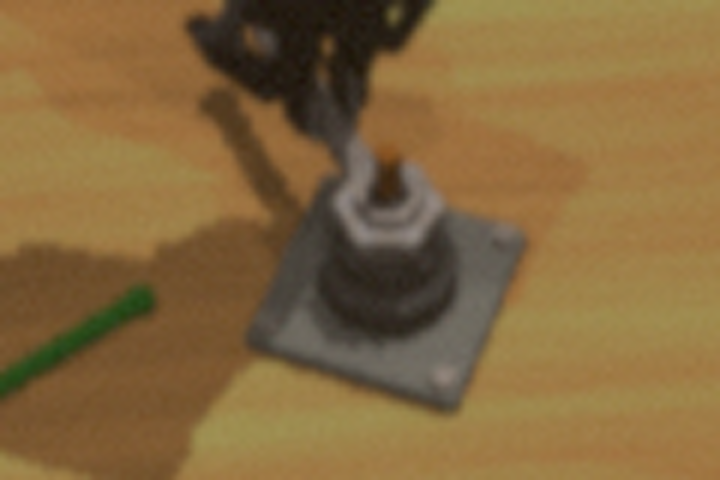

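The spanner is seated over the nut. It touched after about 8° of play and is now loading up. I'll go on along the arc.

Run:
```python
from h import *
t=bot.get_time()
for d in (12,14,17,20,24,28):
    y=202.3-d; bot.goto([*gp(y),79.5],[180,0,y])
    f=bot.get_contact_force(); m=bot.get_torque(); u=np.array([-np.sin(np.radians(y)),np.cos(np.radians(y))]); r=np.array([np.cos(np.radians(y)),np.sin(np.radians(y))])
    print(d,'ft %.1f fr %.1f fz %.1f nutM %.2f'%(f[:2]@u,f[:2]@r,f[2],m[2]+.0653*(f[:2]@u)),m.round(2),(bot.get_eef_rot()[2]%360).round(2),bot.get_gripper_width().round(1))
    if np.linalg.norm(f)>30: break
print(bot.get_time()-t)
im,pose=wsnap('pics/w9.png')
```

```text
Traceback (most recent call last):
AttributeError: 'float' object has no attribute 'round'
```

```bash
cat >> h.py <<'E'
def arc(ds,y0=202.3,flim=30):
    t=bot.get_time()
    for d in ds:
        y=y0-d; bot.goto([*gp(y),79.5],[180,0,y])
        f=bot.get_contact_force(); m=bot.get_torque(); a=np.radians(y); u=np.array([-np.sin(a),np.cos(a)]); r=np.array([np.cos(a),np.sin(a)])
        print(d,'ft %.1f fr %.1f fz %.1f nutM %.2f'%(f[:2]@u,f[:2]@r,f[2],m[2]+.0653*(f[:2]@u)),m.round(2),round(float(bot.get_eef_rot()[2])%360,2),round(float(bot.get_gripper_width()),1))
        if np.linalg.norm(f)>flim: print('STOP');break
    print(bot.get_time(),bot.get_time()-t)
E
python3 - <<'E'
from h import *
arc((14,17,20,24,28))
im,pose=wsnap('pics/w9.png')
E
```

```text
14 ft 3.7 fr -2.5 fz -2.9 nutM 0.44 [-0.86 -0.56  0.2 ] 188.35 12.5
17 ft 4.0 fr -1.5 fz -2.9 nutM 0.39 [-0.88 -0.51  0.12] 185.38 12.4
20 ft 4.4 fr -2.4 fz -3.7 nutM 0.44 [-0.89 -0.58  0.15] 182.39 12.6
24 ft 3.8 fr -2.8 fz -2.7 nutM 0.32 [-0.87 -0.53  0.07] 178.42 12.7
28 ft 3.7 fr -2.8 fz -3.2 nutM 0.33 [-0.9  -0.45  0.09] 174.44 12.5
27.875 1.25
```

View pics/w9.png

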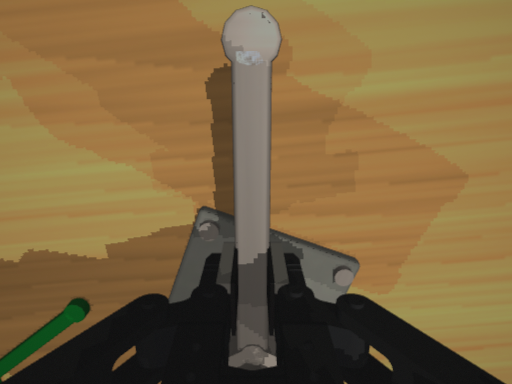

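Run:
```python
from h import *
cv2.imwrite('pics/s10.png',cv2.resize(bot.snapshot('scene')[170:220,230:305,::-1],None,fx=10,fy=10,interpolation=cv2.INTER_CUBIC))
```

```text
(no output)
```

View pics/s10.png

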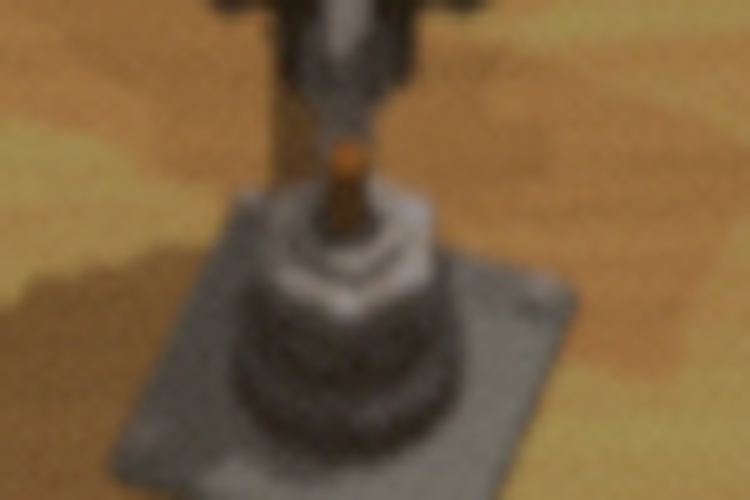

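Run:
```python
from h import *
arc((33,38,43,48,53,58,63,66,68))
bot.wait(0.1); print(bot.get_tool_pos(),bot.get_eef_rot())
im,pose=wsnap('pics/w11.png')
```

```text
33 ft 3.2 fr -2.8 fz -2.5 nutM 0.25 [-0.83 -0.47  0.04] 169.44 12.4
38 ft 2.9 fr -3.2 fz -2.3 nutM 0.31 [-0.94 -0.48  0.12] 164.45 12.4
43 ft 3.2 fr -3.7 fz -3.6 nutM 0.29 [-0.93 -0.43  0.08] 159.44 12.5
48 ft 3.3 fr -3.1 fz -2.8 nutM 0.26 [-0.96 -0.36  0.04] 154.44 12.5
53 ft 3.8 fr -3.2 fz -2.6 nutM 0.34 [-1.06 -0.36  0.09] 149.42 12.4
58 ft 1.6 fr -4.1 fz -3.3 nutM 0.20 [-1.01 -0.31  0.09] 144.41 12.5
63 ft 2.8 fr -4.1 fz -3.1 nutM 0.31 [-1.09 -0.22  0.13] 139.4 12.6
66 ft 4.1 fr -3.8 fz -3.2 nutM 0.46 [-1.23 -0.07  0.19] 136.41 12.4
68 ft 3.6 fr -4.7 fz -1.8 nutM 0.55 [-1.15 -0.07  0.31] 134.41 12.6
30.225 2.25
[537.91944765  71.9092832   79.33920837] [-1.79937568e+02 -7.16051399e-03  1.34426512e+02]
```

View pics/w11.png

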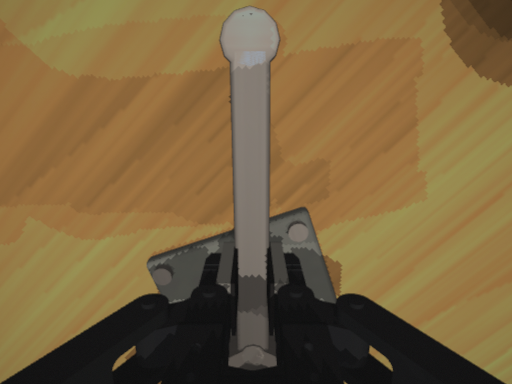

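Run:
```python
from h import *
arc((64,60.5))
x,y,_=bot.get_tool_pos()
s=bot.move_l([x,y,100],v=60,threshold=12); print('lift',s,bot.get_tool_pos(),bot.get_contact_force().round(1))
if not s:
    bot.move_l([x,y,145],v=150)
    bot.goto([484,-251,100],[180,0,157])
    s=bot.move_l([484,-251,17.3],v=80,threshold=8); print('down',s,bot.get_tool_pos(),bot.get_contact_force().round(1))
print(bot.get_time())
```

```text
64 ft 2.2 fr -3.4 fz -3.8 nutM 0.07 [-0.75 -0.31 -0.08] 138.25 12.6
60.5 ft 1.9 fr -3.8 fz -3.5 nutM 0.04 [-0.75 -0.31 -0.08] 141.66 12.3
30.875 0.5
lift True [532.45429926  65.3068896   83.44498516] [ 2.9  0.8 -8.1]
31.1
```

Run:
```python
from h import *
def st(k):
    print(k,bot.get_tool_pos().round(2),bot.get_eef_rot().round(2),bot.get_contact_force().round(1),bot.get_torque().round(2))
st(0)
x,y,z=bot.get_tool_pos()
bot.move_l([x+0.9,y-0.7,81],v=20); st(1)
bot.move_l([x+1.5,y-1.0,81],v=20); st(2)
cv2.imwrite('pics/s12.png',cv2.resize(bot.snapshot('scene')[150:220,230:305,::-1],None,fx=8,fy=8,interpolation=cv2.INTER_CUBIC))
```

```text
0 [532.45  65.31  83.44] [-1.7993e+02 -6.0000e-02  1.4167e+02] [ 2.9  0.8 -8.1] [ 0.48 -0.31  0.24]
1 [532.89  65.56  80.94] [-1.7982e+02 -1.2000e-01  1.4174e+02] [-4.   2.   1.3] [ 0.31  0.6  -0.05]
2 [532.97  65.5   80.92] [-1.7981e+02 -1.7000e-01  1.4177e+02] [-5.4  4.1  2.1] [0.69 1.02 0.01]
```

View pics/s12.png

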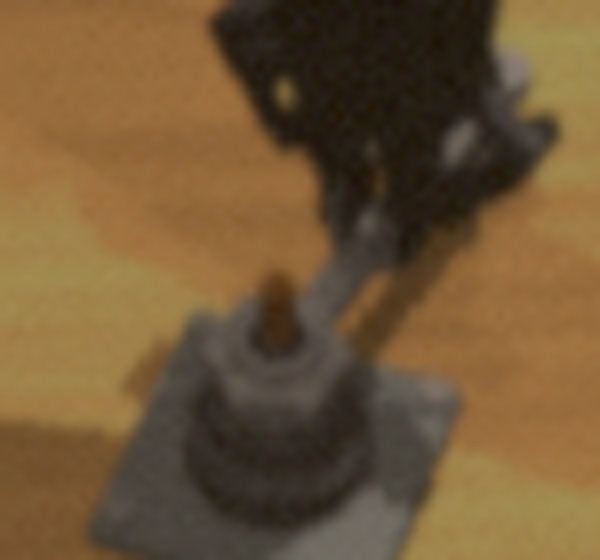

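Run:
```python
from h import *
def st(k):
    print(k,bot.get_tool_pos().round(2),bot.get_eef_rot().round(2),bot.get_contact_force().round(1),bot.get_torque().round(2))
bot.move_l([532.7,65.4,81],v=20); st(1)
for z in (83,86,90,94,98,102,110):
    s=bot.move_l([532.7,65.4,z],v=30,threshold=18); st(z)
    if s: print('STOP');break
print(bot.get_time())
```

```text
1 [532.77  65.57  81.01] [-1.7982e+02 -6.0000e-02  1.4172e+02] [-1.7  1.1 -0.2] [0.21 0.22 0.02]
83 [532.65  65.38  82.77] [-1.7980e+02 -8.0000e-02  1.4171e+02] [-0.   1.3 -5. ] [0.4  0.15 0.1 ]
86 [532.63  65.37  86.04] [-1.798e+02 -7.000e-02  1.417e+02] [ 0.2  1.  -5.7] [0.41 0.23 0.08]
90 [532.78  65.48  90.35] [-1.7982e+02 -4.0000e-02  1.4171e+02] [-1.2  1.5 -3.9] [0.28 0.16 0.04]
94 [532.83  65.46  94.34] [-1.7982e+02 -4.0000e-02  1.4171e+02] [-1.   1.5 -2.3] [0.25 0.16 0.07]
98 [532.87  65.44  98.3 ] [-1.7982e+02 -4.0000e-02  1.4171e+02] [-0.4  0.8 -2.2] [0.16 0.03 0.04]
102 [532.85  65.23 102.2 ] [-1.7980e+02 -4.0000e-02  1.4169e+02] [-0.5 -0.6 -2.1] [ 0.01 -0.   -0.1 ]
110 [532.84  65.39 110.23] [-1.7982e+02 -4.0000e-02  1.4171e+02] [ 0.1 -0.4 -1.8] [-0.   -0.01  0.  ]
33.9583
```

The spanner came free cleanly. I'll check the mark while still holding it, with the nut beside the handle in the camera view, in case it needs more turning.

Run:
```python
from h import *
x,y,_=bot.get_tool_pos(); bot.move_l([x,y,150],v=200)
bot.goto([610,-40,185],[180,0,157]); bot.wait(0.25)
im,pose=wsnap('pics/w13.png'); print(bot.get_time(),pose)
x,y=proj('wrist',[584,25.5,84],pose).astype(int); print(x,y)
x0,y0=max(0,x-60),max(0,y-50); print('off',x0,y0)
cv2.imwrite('pics/w13z.png',cv2.resize(im[y0:y0+100,x0:x0+120,::-1],None,fx=6,fy=6,interpolation=cv2.INTER_CUBIC))
```

```text
35.2083 (array([609.52720897, -38.91540702, 184.80575742]), array([-1.79982520e+02, -1.98186908e-02,  1.57110802e+02]))
327 129
off 267 79
```

View pics/w13z.png

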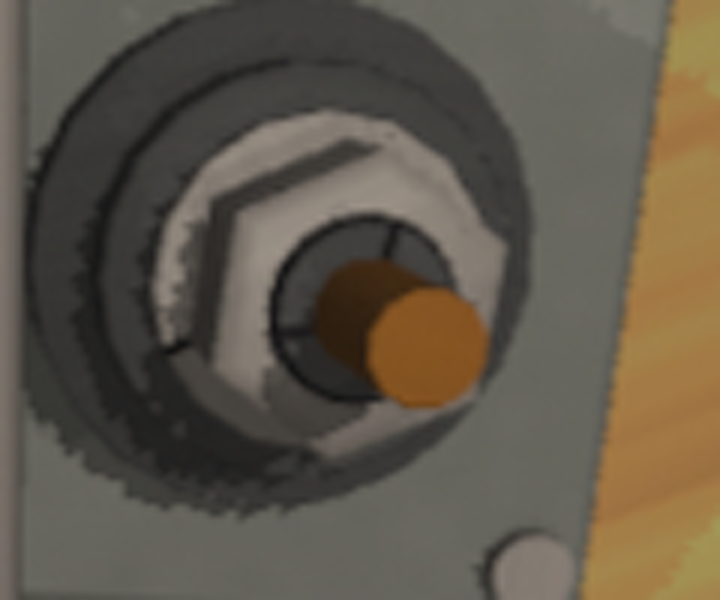

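View pics/w13.png

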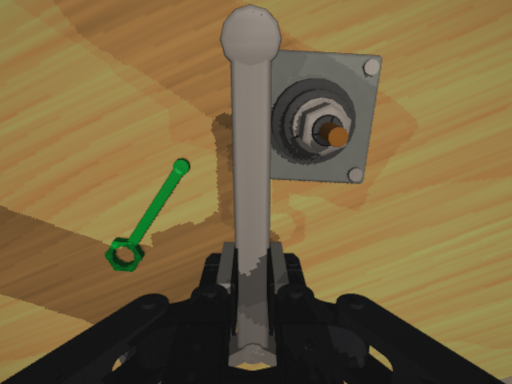

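Run:
```python
from h import *
pose=ldpose('pics/w13.png')
r=lambda q,z: ray('wrist',(267+q[0]/6,79+q[1]/6),z,pose)
c=r((365,308),86); print('c',c)
for n,q,z in [('slot',(392,242),86.5),('slot',(295,332),86.5),('flm',(176,347),60),('c1',(240,207),83),('c2',(378,150),83),('c3',(505,240),83),('c4',(213,362),83),('c5',(320,455),82)]:
    w=r(q,z)-c; print(n,(w+c).round(1),np.hypot(*w[:2]).round(1),np.degrees(np.arctan2(w[1],w[0])).round(1))
```

```text
c [584.12643475  25.32922419  86.        ]
slot [578.5  30.2  86.5] 7.5 139.0
slot [583.5  17.4  86.5] 8.0 -94.4
flm [584.8   6.5  60. ] 18.9 -87.9
c1 [569.1  16.8  83. ] 17.3 -150.5
c2 [569.3  32.6  83. ] 16.6 153.9
c3 [583.7  42.3  83. ] 17.0 91.4
c4 [583.8   8.2  83. ] 17.1 -91.1
c5 [598.6  15.8  82. ] 17.3 -33.3
```

Run:
```python
from h import *
# rectify collet face plane z=86.5 (top view, homography) around measured centre
def rect(fn,c,z,S=16,half=22):
    pose=ldpose(fn); im=cv2.imread(fn)
    w=np.array([[c[0]+a,c[1]+b] for a,b in((-half,-half),(half,-half),(half,half),(-half,half))])
    src=np.float32([proj('wrist',[q[0],q[1],z],pose) for q in w]); n=300
    dst=np.float32([(0,n),(n,n),(n,0),(0,0)])  # x right, y up
    o=cv2.warpPerspective(im,cv2.getPerspectiveTransform(src,dst),(n,n),flags=cv2.INTER_CUBIC)
    return cv2.convertScaleAbs(o,alpha=1.6)
o=[rect('pics/w1.png',(583.9,26.3),86),rect('pics/w2.png',(583.8,25.7),86),rect('pics/w4.png',(584.4,25.4),86),rect('pics/w13.png',(584.1,25.3),86)]
cv2.imwrite('pics/rect.png',np.vstack([np.hstack(o[:2]),np.hstack(o[2:])]))
```

```text
(no output)
```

View pics/rect.png

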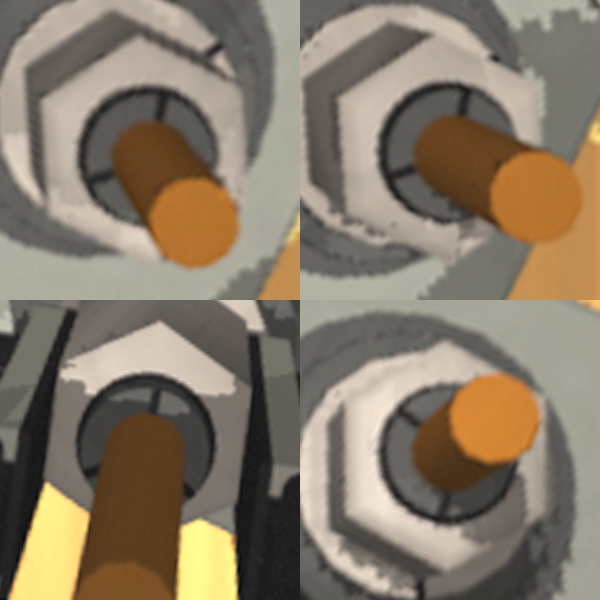

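```bash
cat >> h.py <<'E'
def rect(fn,c,z,half=22,n=600):
    pose=ldpose(fn); im=cv2.imread(fn)
    w=np.array([[c[0]+a,c[1]+b] for a,b in((-half,-half),(half,-half),(half,half),(-half,half))])
    src=np.float32([proj('wrist',[q[0],q[1],z],pose) for q in w])
    dst=np.float32([(0,n),(n,n),(n,0),(0,0)])
    return cv2.convertScaleAbs(cv2.warpPerspective(im,cv2.getPerspectiveTransform(src,dst),(n,n),flags=cv2.INTER_CUBIC),alpha=1.6)
E
python3 - <<'E'
from h import *
bot.goto([641,-36,152],[180,0,157]); bot.wait(0.3)
im,pose=wsnap('pics/w14.png'); print(bot.get_time(),pose, proj('wrist',[584,25.5,86],pose))
cv2.imwrite('pics/rect14.png',rect('pics/w14.png',(584.1,25.4),86.5))
E
```

```text
35.8583 (array([640.94171778, -36.04552736, 152.86345292]), array([1.79997120e+02, 6.29454522e-02, 1.57000487e+02])) [316.11591464  85.27107698]
```

View pics/rect14.png

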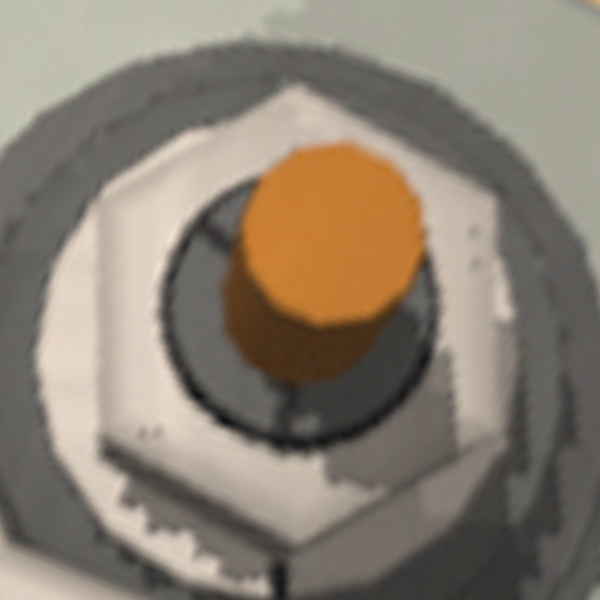

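Run:
```python
from h import *
a=rect('pics/w4.png',(584.1,25.4),86.5,n=400); b=rect('pics/w2.png',(584.1,25.4),86.5,n=400)
cv2.imwrite('pics/rect4.png',np.hstack([a,b]))
```

```text
(no output)
```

View pics/rect4.png

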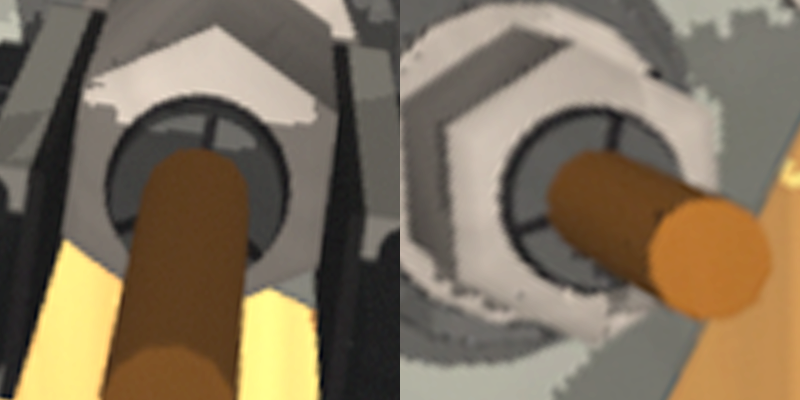

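Run:
```python
from h import *
def ed(fn,off,s,A,B,z=83):
    pose=ldpose(fn); r=lambda q: ray('wrist',(off[0]+q[0]/s,off[1]+q[1]/s),z,pose)
    d=r(B)-r(A); return round(float(np.degrees(np.arctan2(d[1],d[0]))%60),1)
print('w4',ldpose('pics/w4.png')[1],ed('pics/w4.png',(150,207),4,(270,210),(405,142)),ed('pics/w4.png',(150,207),4,(405,142),(552,213)))
print('w3',ldpose('pics/w3.png')[1],ed('pics/w3.png',(151,206),4,(268,215),(405,145)),ed('pics/w3.png',(151,206),4,(405,145),(550,217)))
im=cv2.imread('pics/w4.png'); cv2.imwrite('pics/w4zz.png',cv2.convertScaleAbs(cv2.resize(im[225:310,205:300],None,fx=8,fy=7,interpolation=cv2.INTER_CUBIC),alpha=1.7))
```

```text
w4 [ 1.79930050e+02 -2.76320925e-04  8.23197669e+01] 21.2 24.3
w3 [1.79949391e+02 4.10137676e-02 1.27227366e+02] 6.5 8.6
```

View pics/w4zz.png

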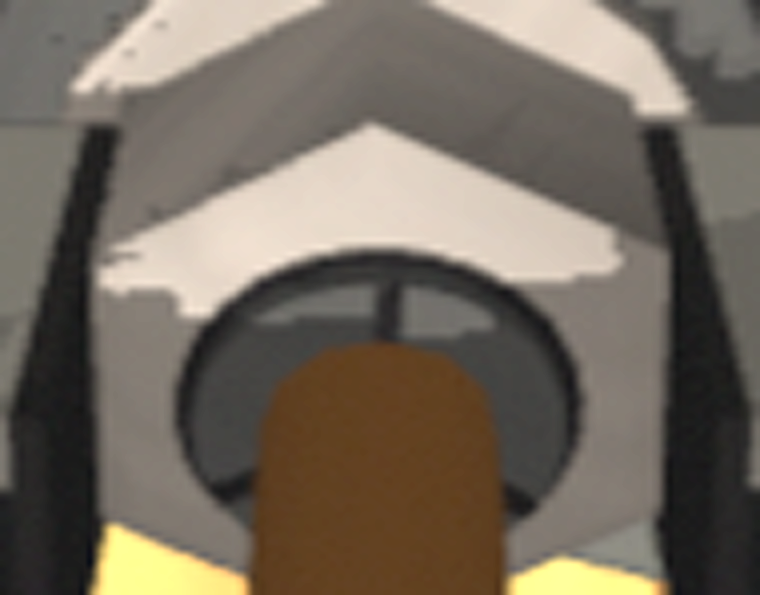

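Run:
```python
from h import *
pose=ldpose('pics/w4.png')
for q in [(218.5,259.7),(251.5,242.4),(288.1,260.4)]:
    w=ray('wrist',q,86.5,pose); print((w[:2]-[584.1,25.4]).round(2), (200+(w[0]-584.1)*400/44).round(), (200-(w[1]-25.4)*400/44).round(), proj('wrist',w,pose))
pts=[ray('wrist',q,86.5,pose)[:2] for q in [(218.5,259.7),(251.5,242.4),(288.1,260.4)]]
for a,b in ((0,1),(1,2)): d=pts[b]-pts[a]; print(np.degrees(np.arctan2(d[1],d[0]))%60)
p=bot.camera_params('wrist'); print(np.round(camT(p,pose)[1],3))
```

```text
[-11.84  13.46] 92.0 78.0 [218.5 259.7]
[ 1.95 19.09] 218.0 26.0 [251.5 242.4]
[15.11  9.49] 337.0 114.0 [288.1 260.4]
22.216698214438747
23.90194929034176
[[ 0.991 -0.128 -0.039]
 [-0.134 -0.945 -0.3  ]
 [ 0.001  0.303 -0.953]]
```

Run:
```python
from h import *
from scipy.optimize import least_squares
def fit(corn,z=82,Rr=17.32):
    C=np.array([w[:2] for w in corn]); a=np.radians
    def f(p):
        th=np.degrees(np.arctan2(C[:,1]-p[1],C[:,0]-p[0])); k=np.round((th-p[2])/60)
        t=a(p[2]+60*k); return np.r_[p[0]+p[3]*np.cos(t)-C[:,0],p[1]+p[3]*np.sin(t)-C[:,1], (p[3]-Rr)*0.5]
    return min((least_squares(f,[584.1,25.4,g,Rr]) for g in (5,20,35,50)),key=lambda s:s.cost)
def sl(P,c):
    for w in P: v=w[:2]-c; print('   slot r %.1f mod120 %.1f'%(np.hypot(*v),np.degrees(np.arctan2(v[1],v[0]))%120-120*1))
p14=ldpose('pics/w14.png'); q=np.array
# rect14 px -> world xy at 86.5 -> pixel
def r14(px): return proj('wrist',[584.1+(px[0]-300)*44/600,25.4-(px[1]-300)*44/600,86.5],p14)
c14=[ray('wrist',r14(x),82,p14) for x in [(297,85),(495,195),(500,435),(292,550),(103,445),(100,195)]]
s=fit(c14); print('w14',s.x,s.cost); sl([ray('wrist',r14(x),86.5,p14) for x in[(284,408),(210,238)]],s.x[:2])
p4=ldpose('pics/w4.png'); z4=lambda x:(205+x[0]/8,225+x[1]/7)
s=fit([ray('wrist',z4(x),82,p4) for x in[(108,243),(372,122),(665,248)]]); print('w4',s.x,s.cost); sl([ray('wrist',z4(x),86.5,p4) for x in[(389,305),(235,490),(522,500)]],s.x[:2])
p2=ldpose('pics/w2.png'); Z2=lambda x:(152+x[0]/4,145+x[1]/4)
s=fit([ray('wrist',Z2(x),82,p2) for x in[(310,245),(406,190),(507,240)]]); print('w2',s.x,s.cost); sl([ray('wrist',Z2(x),86.5,p2) for x in[(370,272),(462,297)]],s.x[:2])
p13=ldpose('pics/w13.png'); Z3=lambda x:(267+x[0]/6,79+x[1]/6)
s=fit([ray('wrist',Z3(x),82,p13) for x in[(240,207),(378,150),(505,240),(213,362),(320,455)]]); print('w13',s.x,s.cost); sl([ray('wrist',Z3(x),86.5,p13) for x in[(392,242),(295,332)]],s.x[:2])
```

```text
w14 [584.26527206  24.81718026  30.31441974  17.45028081] 0.8581155038650324
   slot r 7.5 mod120 -100.3
   slot r 8.5 mod120 -97.2
w4 [584.05655524  26.23647712  22.20617128  16.40124773] 0.3575106770511298
   slot r 7.0 mod120 -40.7
   slot r 9.0 mod120 -33.4
   slot r 9.2 mod120 -46.5
w2 [583.75413717  25.62166776  33.53155653  16.84972447] 0.06017915829131677
   slot r 8.0 mod120 -41.9
   slot r 7.8 mod120 -45.9
w13 [583.96786892  24.96488124  29.71190724  16.9727234 ] 0.7677937781517565
   slot r 7.6 mod120 -103.9
   slot r 7.6 mod120 -93.4
```

The mark and nut fits put the turn at about 53–57°, a few degrees short. The spanner is still in hand, so I'll refit it centred on the nut (tool yaw 150°) and turn about 5.5° more.

```bash
sed -i 's/^C=np.array.*/C=np.array([584.0,25.0])/' h.py
python3 - <<'E'
from h import *
bot.move_l([641,-36,165],v=200)
y0=149; g=gp(y0); bot.goto([*g,145],[180,0,y0]); bot.wait(0.1)
s=bot.move_l([*g,104],v=80,threshold=8); print(s,bot.get_tool_pos(),bot.get_contact_force().round(1))
if not s:
    s=bot.move_l([*g,80],v=40,threshold=10)
    print(s,bot.get_tool_pos(),bot.get_contact_force().round(1),bot.get_torque().round(2))
print(bot.get_time())
E
```

```text
Traceback (most recent call last):
  File "h.py", line 28, in <module>
    def gp(y,c=None,l=L):
                      ^
NameError: name 'L' is not defined
```

```bash
sed -i 's/^C=np.array.*/C=np.array([584.0,25.0]); L=65.3/' h.py
python3 - <<'E'
from h import *
bot.move_l([641,-36,165],v=200)
y0=149; g=gp(y0); bot.goto([*g,145],[180,0,y0]); bot.wait(0.1)
s=bot.move_l([*g,104],v=80,threshold=8); print(s,bot.get_tool_pos(),bot.get_contact_force().round(1))
if not s:
    s=bot.move_l([*g,80],v=40,threshold=10)
    print(s,bot.get_tool_pos(),bot.get_contact_force().round(1),bot.get_torque().round(2))
print(bot.get_time())
E
```

```text
False [528.03839644  58.92437662 103.91251222] [-0.4 -1.  -2.5]
False [528.07954279  58.76776416  80.02441753] [ 0.1  0.1 -2.8] [-0.01 -0.04  0.01]
38.2667
```

Run:
```python
from h import *
arc((4,7,8,9,10,12,14,16,18,20),y0=149)
```

```text
4 ft 0.6 fr 0.7 fz -1.2 nutM 0.03 [-0.06  0.01 -0.01] 145.11 12.4
7 ft -0.4 fr 1.3 fz -1.7 nutM 0.00 [0.11 0.1  0.03] 142.15 12.3
8 ft -0.4 fr 1.2 fz -2.1 nutM 0.01 [0.21 0.17 0.03] 141.04 12.6
9 ft 0.1 fr 0.5 fz -2.1 nutM 0.02 [0.18 0.21 0.02] 140.0 12.4
10 ft 0.3 fr 2.1 fz -2.0 nutM 0.06 [0.27 0.24 0.04] 139.0 12.2
12 ft -0.8 fr 2.9 fz -2.8 nutM -0.02 [0.17 0.38 0.03] 137.05 12.3
14 ft 2.3 fr 2.2 fz -1.3 nutM 0.41 [-0.06  0.61  0.26] 135.08 12.6
16 ft 3.9 fr 1.2 fz -1.7 nutM 0.67 [-0.26  0.92  0.41] 133.08 12.6
18 ft 4.2 fr 2.9 fz -1.3 nutM 0.53 [-0.23  1.03  0.26] 131.08 12.4
20 ft 4.4 fr 3.0 fz -1.8 nutM 0.54 [-0.27  1.12  0.26] 129.08 12.6
40.7667 2.5
```

Run:
```python
from h import *
arc((17,12,10),y0=149)
g=gp(139.5)
ok=True
for z in (84,90,100,150):
    s=bot.move_l([*g,z],v=40 if z<101 else 150,threshold=18); print(z,s,bot.get_contact_force().round(1))
    if s: ok=False;break
if ok:
    bot.goto([641,-36,152],[180,0,157]); bot.wait(0.3)
    im,pose=wsnap('pics/w15.png'); cv2.imwrite('pics/rect15.png',rect('pics/w15.png',(584.1,25.4),86.5))
print(bot.get_time())
```

```text
17 ft 2.1 fr 2.7 fz -2.5 nutM 0.03 [ 0.17  0.75 -0.11] 131.96 12.2
12 ft 1.4 fr 1.9 fz -2.3 nutM 0.02 [ 0.03  0.48 -0.07] 136.83 12.2
10 ft 1.2 fr 1.2 fz -2.0 nutM 0.07 [-0.02  0.16 -0.01] 138.85 12.1
41.5167 0.75
84 False [-0.1 -0.1 -2.1]
90 False [ 0.2  0.5 -2.4]
100 False [ 0.4  0.7 -3.6]
150 False [ 0.2 -0.4 -2.3]
43.9583
```

View pics/rect15.png

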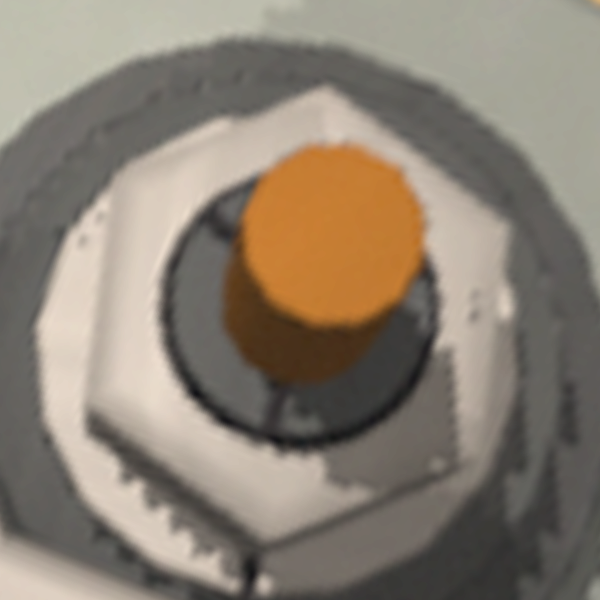

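The nut now reads about −97.6°, against −37.4° at finger-tight, so the turn by its corners is 60°. The mark estimate is a bit higher at about 60–65°. I'll lay the spanner down.

Run:
```python
from h import *
bot.move_l([600,-60,160],v=200)
bot.goto([484,-251,70],[180,0,157])
s=bot.move_l([484,-251,18.5],v=70,threshold=6); print(s,bot.get_tool_pos(),bot.get_contact_force().round(1))
if not s:
    s=bot.move_l([484,-251,16.3],v=15,threshold=5); print(s,bot.get_tool_pos(),bot.get_contact_force().round(1))
print(bot.get_time())
bot.gripper_to(45,20); p=bot.get_tool_pos(); bot.move_l([p[0],p[1],175],v=150); bot.wait(0.2)
wsnap('pics/w16.png')
cv2.imwrite('pics/s16.png',bot.snapshot('scene')[:,:,::-1]); cv2.imwrite('pics/t16.png',bot.snapshot('top')[:,:,::-1]); print(bot.get_time())
```

```text
False [ 484.30417421 -250.94631264   18.73401754] [ 0.5  0.3 -1.7]
True [ 484.46146001 -251.15342975   16.90286204] [-0.5  0.5  6.8]
46.4083
48.3833
```

View pics/w16.png

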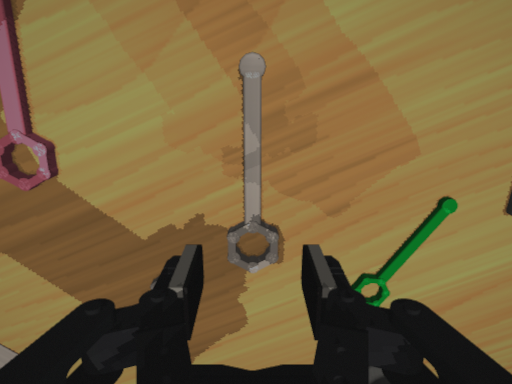

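View pics/s16.png

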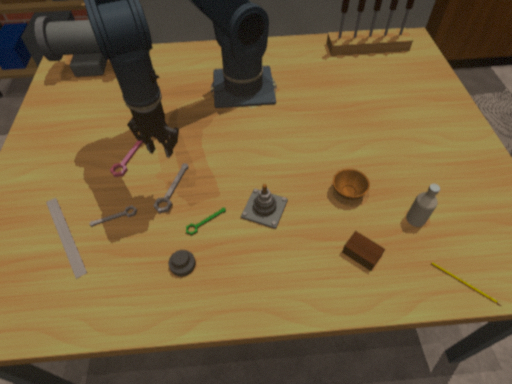

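The spanner lies flat with its eye at (252,244) in the wrist view, the bystanders are where they were, and the gripper is clear. I'm handing in.

```bash
python3 -c "
from bench import bot
bot.sign_off(); print(bot.get_time())"
```

```text
the job is handed in; nothing more can be done
the job is handed in; nothing more can be done
```

The nut is tightened one flat past finger-tight, and the spanner is lying flat near where it started. The job was handed in at about 48 s on the robot's clock.

- **Finger-tight:** I turned the nut about 71° clockwise with the fingers. The resisting moment then jumped from about 0.07 to 0.33 N m, and I stopped there, below the roughly 0.7 N m needed to go further.
- **Spanner turn:** A camera check after the first pull showed only 53–57°. I put the spanner back on without force and turned about 5–8° more.
- **Last checks:**
  - The nut's corners give 60° past finger-tight.
  - The collet slots give more, up to about 65°. That reading is only good to a few degrees, because my finger-tight reference for the mark was poor.
  - The scene picture shows the other things where they were.
- **Forces:** The force readings stayed under about 10 N.
- **Disagreements:**
  - The first lift stopped on light binding of about 8 N. It came free after I re-centred the spanner by less than 1 mm.
  - The moment I felt while tightening was 0.2–0.7 N m, mostly under the stated 0.7.
  - Under load the spanner trailed the nut by about 14–16°, more than the stated 8° of play. I did not explain this.

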